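# Third hand: preload a shaft collar on a stirrer drive

### The job

Slide the blue collar over the upright shaft of the stirrer drive, with its thumbscrew facing the drive's front (the side with the orange knob), and press it down on the yellow spring washer with a steady push of about 10 N, so that the washer is held half way down, its black line level with the aluminium housing, and never bottoms. Keep it pressed like that for a couple of seconds and finish still holding and pressing it, ready for a colleague to tighten the thumbscrew; do not disturb the two jars and the timer next to the drive and the collar.

Things in the scene. Friction and masses are not known exactly. Their poses are not given: they have to be found in the camera images.
- drive: stirrer drive unit, fixed to the bench: grey body 116 x 96 mm, 46 mm high on a 120 x 100 mm rubber foot; on it the aluminium bearing housing (diameter 68 mm up to 53 mm, then 58 mm up to its flat face at height 60 mm) and an upright steel shaft of diameter 16 mm. Origin: on the shaft's axis, at the bench surface; z up; its front, with the orange knob, looks along its own -x
- shaft_top (a point): tip of the upright shaft, on its axis, 116 mm above the bench; the last 4 mm taper from diameter 16 to 10 mm
- washer (a joint): travel of the yellow spring-loaded washer on the shaft (diameter 40 mm, top 14 mm above the housing face when free): 0 = up and free, 0.006 = half way, black line level with the housing face, 0.012 = bottomed. It pushes up with about 2.6 N at 0, and 1.2 N more per mm (10 N half way)
- washer_top (a point): centre of the yellow washer's top face, on the shaft's axis; 74 mm above the bench when free
- collar: loose blue clamping collar, a ring of outer diameter 44 mm, bore 19 mm, 30 mm high, about 0.16 kg, standing flat on the bench; origin: centre of the bore at its underside, z along the bore (up). Its thumbscrew with a black head (13 mm diameter) sticks out along its own -x at mid-height; its sides at +y and -y are clear for gripping
- collar_screw (a point): outer end of the collar's thumbscrew: 38 mm from the bore's axis along the collar's -x, 15 mm above its underside
- specimen_jar: bystander just behind the drive: small jar with red lid and a white stub on top, 48 mm wide, 86 mm high; origin under its centre
- lab_timer: bystander just left of the drive: flat black timer, 66 x 58 x 15 mm; origin under its centre
- jar_red: bystander beside the collar: small red jar with black lid, 36 mm wide, 28 mm high; origin under its centre
There are look-alikes about, which are no part of the job. Leave any red look-alike of the collar alone.

How it is judged:
On the way, in this order (a step that is already met when the one before it is completed fails the run):
1. the collar is threaded on the shaft, its underside at least 4 mm below the shaft's tip (horizontal distance between collar and shaft_top below 0.004 m and angle between collar's own z axis and vertical below 0.09 rad and z of collar in the frame of drive between 0.05 and 0.112 m), for 0.1 s.
2. the collar, thumbscrew to the front, is pressed on the washer within the band (washer 3 to 9 mm down, about 6 to 13 N) for 1.5 s (horizontal distance between collar and shaft_top below 0.004 m and angle between collar's own z axis and vertical below 0.09 rad and y of collar_screw in the frame of drive between -0.019 and 0.019 m and x of collar_screw in the frame of drive below -0.02 m and value of joint washer between 0.003 and 0.009 m and contact force between collar and drive between 4 and 20 N and contact force between the fingers and collar above 1 N), for 1.5 s.
At the end, for the whole second after the job is handed in: The fingers still hold the collar, at rest and upright on the shaft (within 4 mm of its axis, tilt under 0.09 rad), thumbscrew within about 28 degrees of the drive's front, and press it so that the washer stays 3 to 9 mm down (about 6 to 13 N; contact force on the drive 4 to 20 N) (all of step 2 and linear speed of collar below 0.01 m/s); the arm keeps its last pose, push and grip.
It fails at once if the washer is bottomed (over 11.5 mm down) (value of joint washer above 0.0115 m).
It fails at once if a bystander jar or the timer is moved over 20 mm (distance of any of specimen_jar, lab_timer, jar_red from where it was at the start of the episode above 0.02 m).
It also fails if it takes over 45 s, if anything falls off the work surface, if the arm or the gripper's body presses on something with over 40 N, if the wrist force passes 120 N, or if a joint passes its speed limit or range.

### The arm

A 7-joint arm with a two-finger parallel gripper is mounted at the origin on a cart in front of the work surface, level with it; the furniture and walls round the work are solid. World frame = base frame: x ahead of the robot, y to its left, z up, the work surface at z = 0. Lengths are in m, angles in rad, forces in N, time in s.
With the tool pointing down it reaches from about 0.4 to 0.875 m from the base axis. Payload 19.3 kg.
Tool frame: the origin (TCP) lies at the very end of the fingers, on their centre line; the grasp point (between the pads) lies bot.grasp_offset behind it (bot.grasp_offset is the distance from the TCP to the grasp point, in m); z points along the fingers, y is the direction in which the jaws open and shut (so a half turn about z gives the same grasp; the last joint's range is limited). The gripper opens to 85 mm and grips with 20 to 120 N. Pads are 22 mm wide; open, the fingers measure 114 mm over their backs; the gripper's body (76 mm by 85 mm) begins 54 mm behind the grasp point. The pads swing forward as they close: fully open they stand 13 mm farther back than shut.
Start: joints at [-1.194, 0.521, -0.036, 1.599, 0.021, 1.021, -0.113], TCP at [0.27, 0.564, 0.207] pointing down, gripper open.
Joint ranges: [-2.91, 2.91], [-0.3, 2.13], [-1.5, 1.42], [0.17, 2.43], [-1.26, 4.41], [0.16, 1.93], [-2.52, 2.52]. Speed limits (rad/s): [1.89, 1.89, 2.39, 2.39, 3.01, 3.01, 3.01].

### API

Orientations are given as [roll, pitch, yaw] about the fixed x, y, z axes, in that order (R = Rz(yaw) Ry(pitch) Rx(roll)).
In Python, from workcell import bot gives the robot as it stands. The module is installed in compiled form; this text tells all that it offers.
- The arm moves only by the shell command python3 -m handwheel 'ROWS' [OPENING] [FORCE]. ROWS is JSON, a list of rows, each a list of 6 numbers: the shift along the tool's x, y, z as a fraction of full scale, then the turn, a rotation vector about the tool's x, y, z as a fraction of full scale. In form: [[x, y, z, rx, ry, rz], ...]. A call has 1 to 8 rows; each row shifts and turns the commanded pose from where the row before left it, along the tool's axes as they then stand; what a row does not reach is not made up. Full scale, the value 1, is 0.025 m for a shift and 360 degrees for a turn. A row lasts 1/8 s, in which the tool goes at most 62.5 mm and 10.7 degrees, less where a joint would pass 70% of its speed; a pose out of reach is approached as far as the arm can. A call with a number of a shift or a turn outside -1 to 1 is refused whole. A call with a gripper value outside its range is refused whole. OPENING is the closure, from -1 (fully open) to 1 (shut), set as the call begins (- or left out, the last holds). The fingers move at their own pace and stop on an object; FORCE is the grip in N (left out, the last holds). Time passes only in rows, so rows that do not move let the fingers close. It gives the time, the measured TCP pose, the force and the opening at its end, in the units of the state.
- bot.observe(): the state, without advancing time (a new reading comes with each control period).
- bot.grab_frame(name): name is "scene" or "top" or "wrist"; returns a dict with "pixels" (384x512x3 uint8, blue, green, red), "vertical_fov" (degrees; the focal length in pixels is half the picture's height over the tangent of half this angle, whatever the lens; pixels are square), "cx", "cy" (the principal point, pixels), "R" (3x3) and "t" (3): a world point X has camera coordinates R X + t. Camera axes: x right, y down, z forward; pixel columns grow to the right and rows downward; lengths in m; the calibration is good to about 2 mm. A picture is of the moment at which its call begins. There is no depth.
- bot.job_done(): hands the job in, once; it reports no verdict.
Trained networks look in a picture, given as the dict that the camera call returned (one of the last four; its "shot" number tells which), for a name from the list of things; names that differ only in an ending like _2 or _b are one class to them, and where a whole thing is asked for, a point or a joint stands for the part that bears it (a point fixed in the world has none). Each returns a list of dicts, best first, with "score" (0 to 1); they miss things now and then, are a little off and sometimes report something else, mostly with a low value. They report only what shows in the picture. A call takes as long as a camera call. They do not tell look-alikes from the thing itself.
- bot.trace(picture, thing): "region" (384x512 bool, what is visible of it) and "point" ([column, row] in pixels, amid what is visible of it).
The state is a dict: "clock": time; "qpos": joint angles; "qd": joint speeds; "joint_efforts": joint torques, N m; "position": TCP position; "tool_rot": TCP orientation; "force": force on the tool from outside, world axes, zero at the start; "moment": the same for the moment, N m; "grip_width": finger opening in m.
Only numpy, scipy, OpenCV 4.12 (cv2) and the standard library are available. Lean on these libraries where they do the work, as an engineer would, in place of code of your own. Each camera call takes 0.05 s, during which the arm holds its last target.

## Working session

There is one attempt and no reset: what is moved stays moved. The work goes in short steps, Python scripts to look and compute and a shell command to move; the robot and the scene stay as the last step left them, time stands still between calls to the robot, and variables do not carry over. Pictures are saved under pics/ and viewed, and the job is handed in when it is done.

```bash
mkdir -p pics; ls
cat > h.py <<'E'
import numpy as np, cv2
from workcell import bot
def save(f,n,scale=1.5):
    p=np.array(f["pixels"]); p=cv2.resize(p,None,fx=scale,fy=scale,interpolation=cv2.INTER_CUBIC); cv2.imwrite("pics/"+n+".png",p)
def foc(f): return 192/np.tan(np.radians(f["vertical_fov"])/2)
def proj(f,X):
    c=np.asarray(f["R"])@np.asarray(X,float)+np.asarray(f["t"]); k=foc(f); return np.array([f["cx"]+k*c[0]/c[2],f["cy"]+k*c[1]/c[2]])
def onz(f,uv,z):
    R=np.asarray(f["R"]);t=np.asarray(f["t"]);k=foc(f)
    d=R.T@np.array([(uv[0]-f["cx"])/k,(uv[1]-f["cy"])/k,1]); o=-R.T@t
    return o+d*(z-o[2])/d[2]
E
python3 - <<'E'
from h import *
print(bot.observe(), bot.grasp_offset)
for n in ("scene","top","wrist"):
    f=bot.grab_frame(n); save(f,n+"0"); print(n,f["vertical_fov"],f["cx"],f["cy"],(-np.asarray(f["R"]).T@f["t"]).round(3),[k for k in f])
    for th in ("drive","collar","collar_screw","washer","specimen_jar","lab_timer","jar_red"):
        for r in bot.trace(f,th)[:3]:
            m=np.array(r["region"]); ys,xs=np.nonzero(m)
            print(th,round(r["score"],2),np.round(r["point"],1),(xs.min(),xs.max(),ys.min(),ys.max()) if len(xs) else None, onz(f,r["point"],0.0).round(3))
E
```

```text
pics
{'clock': 0.0, 'qpos': array([-1.19419475,  0.52203162, -0.03633542,  1.59997718,  0.02116991,
        1.02107785, -0.11282101]), 'qd': array([ 1.63618176e-04, -9.48358959e-04,  4.51162322e-04, -1.68057602e-03,
        4.66558504e-05,  6.37542152e-04, -6.09862651e-04]), 'joint_efforts': array([-4.88250771e-04, -9.27082372e+01,  1.97931916e+00, -3.69944036e+01,
        1.77846104e-02,  8.06963450e-03,  1.43986864e-05]), 'position': array([0.26992321, 0.56332321, 0.20602571]), 'tool_rot': array([-3.14048318e+00,  4.81813197e-05,  2.69475078e+00]), 'force': array([ 0.03794138, -0.0481366 , -0.40524124]), 'moment': array([ 0.03661611, -0.01611169, -0.01197397]), 'grip_width': 0.08500704648660178} 0.0187
scene 48.7430842655711 264.6626030656635 190.0122680487813 [ 0.053 -0.791  0.685] ['pixels', 'vertical_fov', 'cx', 'cy', 'R', 't', 'shot']
drive 0.6 [247.6 194.4] (np.int64(220), np.int64(270), np.int64(164), np.int64(213)) [0.579 0.121 0.   ]
collar 0.94 [330.4 276.8] (np.int64(320), np.int64(339), np.int64(268), np.int64(291)) [ 0.559 -0.277  0.   ]
collar 0.86 [298.3 252.3] (np.in
[... 1778 characters left out ...]
 0.   ]
collar_screw 0.5 [280.9 235.9] (np.int64(273), np.int64(290), np.int64(228), np.int64(240)) [ 0.472 -0.106  0.   ]
washer 0.48 [207.5 203.3] (np.int64(201), np.int64(214), np.int64(196), np.int64(209)) [0.564 0.11  0.   ]
specimen_jar 0.68 [203.9 162.2] (np.int64(196), np.int64(211), np.int64(151), np.int64(168)) [0.687 0.124 0.   ]
lab_timer 0.78 [155.  196.4] (np.int64(147), np.int64(166), np.int64(185), np.int64(206)) [0.582 0.264 0.   ]
jar_red 0.71 [312.7 176.5] (np.int64(304), np.int64(317), np.int64(168), np.int64(180)) [ 0.649 -0.201  0.   ]
wrist 65.75924528949245 253.0045710157174 198.0652566884597 [0.195 0.6   0.375] ['pixels', 'vertical_fov', 'cx', 'cy', 'R', 't', 'shot']
```

Run:
```python
import cv2
a=cv2.imread("pics/scene0.png"); b=cv2.imread("pics/top0.png")
cv2.imwrite("pics/s0c.png",cv2.resize(a[200:460,290:550],None,fx=2.3,fy=2.3,interpolation=2))
cv2.imwrite("pics/t0c.png",cv2.resize(b[200:400,200:550],None,fx=2.2,fy=2.2,interpolation=2))
```

```text
(no output)
```

View pics/s0c.png

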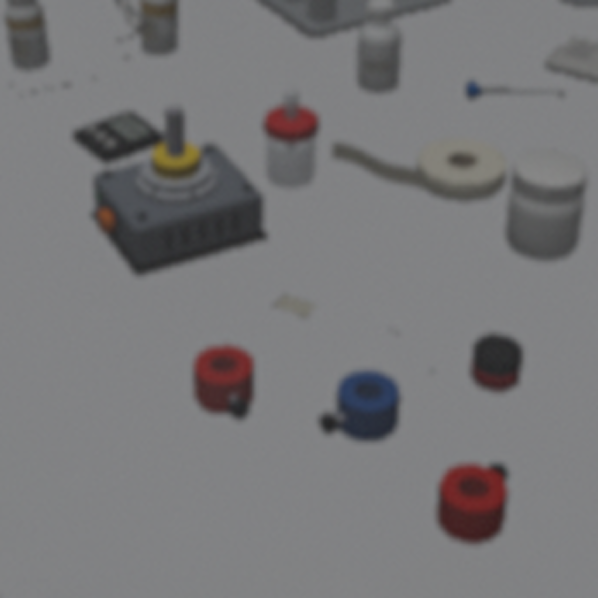

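View pics/t0c.png

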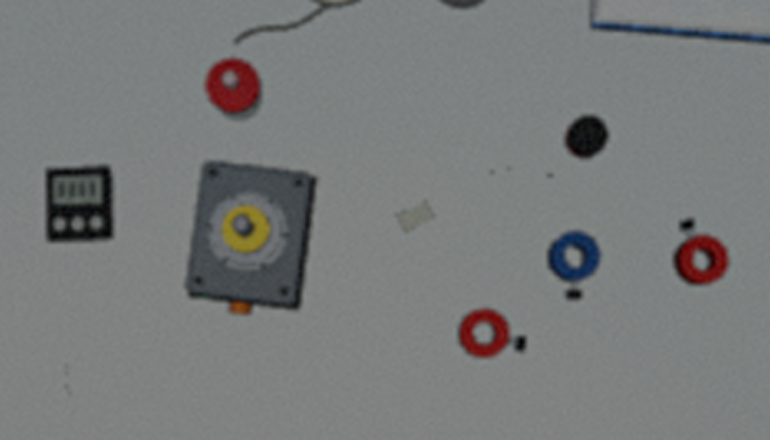

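View pics/scene0.png

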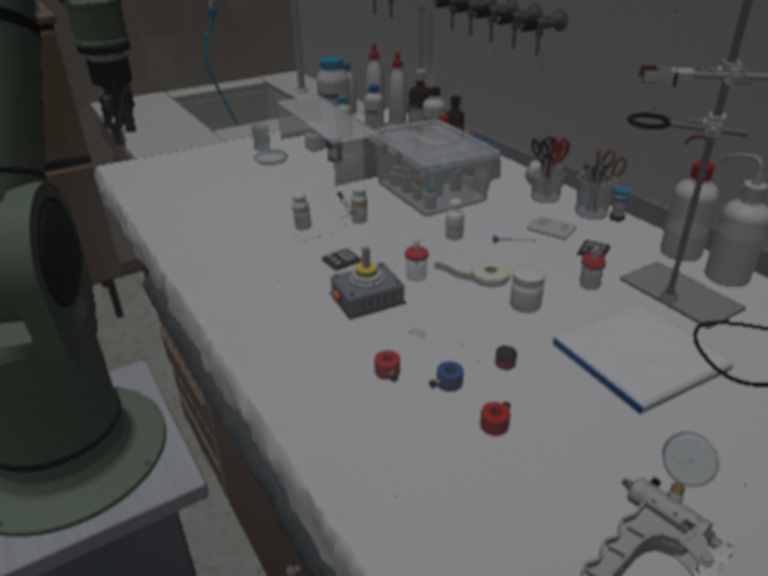

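The blue collar (top view about 307,211) sits between two red look-alikes, with its screw toward the robot. The drive is at about (207,203) with its knob facing the robot, and the red jar with the black lid is behind the collar. Next I'll measure these more precisely.

Run:
```python
from h import *
def ring(f,name):
    p=np.array(f["pixels"]).astype(int); hsv=cv2.cvtColor(p.astype(np.uint8),cv2.COLOR_BGR2HSV)
    return p,hsv
for n in ("top","scene"):
    f=bot.grab_frame(n); p,h=ring(f,n)
    print(n, "shaft tip?")
    b=((h[...,0]>100)&(h[...,0]<130)&(h[...,1]>90)).astype(np.uint8)
    nn,l,s,c=cv2.connectedComponentsWithStats(b)
    for i in range(1,nn):
        if s[i,4]>60: print("blue",s[i],c[i],onz(f,c[i],.015).round(4))
        if s[i,4]>60:
            x,y,w,hh=s[i,:4]; print("  bbox-ctr z.03",onz(f,(x+w/2-.5,y+hh/2-.5),.03).round(4))
    yl=((h[...,0]>18)&(h[...,0]<35)&(h[...,1]>120)).astype(np.uint8)
    nn,l,s,c=cv2.connectedComponentsWithStats(yl)
    for i in range(1,nn):
        if s[i,4]>40:
            x,y,w,hh=s[i,:4]; print("yellow",s[i],c[i],onz(f,(x+w/2-.5,y+hh/2-.5),.072).round(4))
    og=((h[...,0]>5)&(h[...,0]<17)&(h[...,1]>120)).astype(np.uint8)
    nn,l,s,c=cv2.connectedComponentsWithStats(og)
    for i in range(1,nn):
        if s[i,4]>8: print("orange",s[i],c[i],onz(f,c[i],.03).round(4))
    r=bot.trace(f,"drive"); 
    for q in r[:1]:
        m=np.array(q["region"]).astype(np.uint8); cs,_=cv2.findContours(m,0,2); k=max(cs,key=cv2.contourArea)
        bx=cv2.boxPoints(cv2.minAreaRect(k)); print("drive box",bx.round(1).tolist(),[onz(f,u,.046)[:2].round(4).tolist() for u in bx])
    p8=cv2.resize(p.astype(np.uint8)[(185 if n=="top" else 150):(235 if n=="top" else 220),(185 if n=="top" else 215):(330 if n=="top" else 350)],None,fx=5.5,fy=5.5,interpolation=cv2.INTER_NEAREST)
    cv2.imwrite(f"pics/{n}_z.png",p8)
```

```text
top shaft tip?
blue [313 140  66   7 106] [345.33962264 143.06603774] [ 0.7492 -0.2964  0.015 ]
  bbox-ctr z.03 [ 0.7455 -0.2929  0.03  ]
blue [300 204  15  14 130] [307.         210.45384615] [ 0.546  -0.1807  0.015 ]
  bbox-ctr z.03 [ 0.5445 -0.1783  0.03  ]
yellow [201 196  14  14 121] [207.57024793 202.61983471] [0.5591 0.1037 0.072 ]
orange [450 111  11   9  19] [453.42105263 113.42105263] [ 0.8423 -0.6196  0.03  ]
orange [203 224   6   4  18] [205.55555556 225.83333333] [0.4967 0.1113 0.03  ]
drive box [[188.1999969482422, 226.0], [193.89999389648438, 180.89999389648438], [229.1999969482422, 185.3000030517578], [223.60000610351562, 230.39999389648438]] [[0.4948, 0.1581], [0.6229, 0.1463], [0.6119, 0.0458], [0.4838, 0.0591]]
scene shaft tip?
blue [370 226  58  49 236] [400.08050847 251.43220339] [ 0.7424 -0.3146  0.015 ]
  bbox-ctr z.03 [ 0.7278 -0.3197  0.03  ]
blue [292 242  16  11 133] [299.63909774 247.22556391] [ 0.5517 -0.1701  0.015 ]
  bbox-ctr z.03 [ 0.5407 -0.1832  0.03  ]
yellow [238 175  13   8  66] [243.66666667 179.07575758] [0.5576 0.1009 0.072 ]
orange [222 194   4   5  16] [223.6875 196.0625] [0.4955 0.1109 0.03  ]
drive box [[212.5, 191.6999969482422], [244.3000030517578, 162.89999389648438], [274.8999938964844, 196.6999969482422], [243.10000610351562, 225.5]] [[0.4693, 0.1258], [0.6281, 0.2196], [0.6, 0.0082], [0.4616, -0.0554]]
```

View pics/top_z.png

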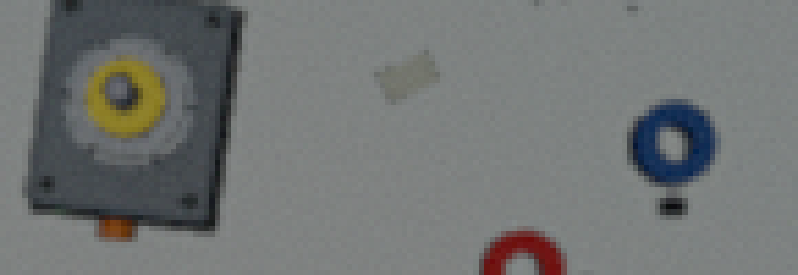

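```bash
python3 -m handwheel '[[0,0,0,0,0,-0.0237],[0,0,0,0,0,-0.0237],[0,0,0,0,0,-0.0237],[-0.37,-0.98,0,0,0,0],[-0.37,-0.98,0,0,0,0],[-0.37,-0.98,0,0,0,0],[-0.37,-0.98,0,0,0,0],[-0.37,-0.98,0,0,0,0]]' -1
python3 -m handwheel '[[-0.37,-0.98,0,0,0,0],[-0.37,-0.98,0,0,0,0],[-0.37,-0.98,0,0,0,0],[-0.37,-0.98,0,0,0,0],[-0.37,-0.98,0,0,0,0],[-0.37,-0.98,0,0,0,0],[-0.37,-0.98,0,0,0,0],[-0.37,-0.98,0,0,0,0]]'
```

```text
clock: 2.4
position: [0.3166, 0.4403, 0.2067]
tool_rot: [3.141, 0.0, 3.141]
force: [0.4, -0.4, 0.5]
grip_width: 0.0854
clock: 3.4
position: [0.3906, 0.2443, 0.2067]
tool_rot: [3.141, 0.0, 3.141]
force: [-0.3, 1.0, -0.7]
grip_width: 0.0858
```

```bash
python3 -m handwheel '[[-0.36,-0.99,0,0,0,0],[-0.36,-0.99,0,0,0,0],[-0.36,-0.99,0,0,0,0],[-0.36,-0.99,0,0,0,0],[-0.36,-0.99,0,0,0,0],[-0.36,-0.99,0,0,0,0],[-0.36,-0.99,0,0,0,0],[-0.36,-0.99,0,0,0,0]]'
python3 -m handwheel '[[-0.36,-0.99,0,0,0,0],[-0.36,-0.99,0,0,0,0],[-0.36,-0.99,0.2,0,0,0],[-0.36,-0.99,0.2,0,0,0],[-0.36,-0.99,0.2,0,0,0],[-0.36,-0.99,0.2,0,0,0],[-0.36,-0.99,0.2,0,0,0],[-0.36,-0.99,0,0,0,0]]'
python3 -m handwheel '[[0,-0.9,0,0,0,0],[0,0,0,0,0,0]]'
cat >> h.py <<'E'
def blue(f,amin=300):
    p=np.array(f["pixels"]); h=cv2.cvtColor(p,cv2.COLOR_BGR2HSV)
    return ((h[...,0]>100)&(h[...,0]<130)&(h[...,1]>90)).astype(np.uint8)
E
python3 - <<'E'
from h import *
f=bot.grab_frame("wrist"); save(f,"w1"); print(bot.observe()["position"],(-np.asarray(f["R"]).T@f["t"]).round(4))
for th in ("collar","collar_screw"):
  for r in bot.trace(f,th)[:3]:
    ys,xs=np.nonzero(np.array(r["region"])); print(th,r["score"],r["point"],xs.min(),xs.max(),ys.min(),ys.max(),onz(f,r["point"],.03))
E
```

```text
clock: 4.4
position: [0.4626, 0.0463, 0.2067]
tool_rot: [3.142, 0.0, 3.142]
force: [0.1, 0.1, -0.1]
grip_width: 0.0854
clock: 5.4
position: [0.5344, -0.1517, 0.1813]
tool_rot: [3.142, -0.0, -3.142]
force: [-0.0, -0.6, -0.6]
grip_width: 0.0855
clock: 5.65
position: [0.534, -0.1751, 0.1815]
tool_rot: [-3.141, -0.0, 3.139]
force: [0.6, -0.5, -0.3]
grip_width: 0.0855
[ 0.53411356 -0.17379584  0.18153232] [ 0.4512 -0.1744  0.35  ]
collar 0.83 [152.9, 182.8] 130 174 161 211 [ 0.5425419  -0.28755934  0.03      ]
collar 0.68 [317.6, 117.2] 288 345 101 144 [ 0.47203902 -0.10793145  0.03      ]
collar 0.67 [245.7, 176.4] 232 269 150 203 [ 0.53541994 -0.1835181   0.03      ]
collar_screw 0.98 [250.2, 179.1] 231 269 150 204 [ 0.53853681 -0.17853647  0.03      ]
collar_screw 0.79 [152.4, 187.4] 130 174 161 211 [ 0.5479198  -0.28872838  0.03      ]
collar_screw 0.68 [320.1, 117.1] 288 345 101 142 [ 0.47194626 -0.1053364   0.03      ]
```

View pics/w1.png

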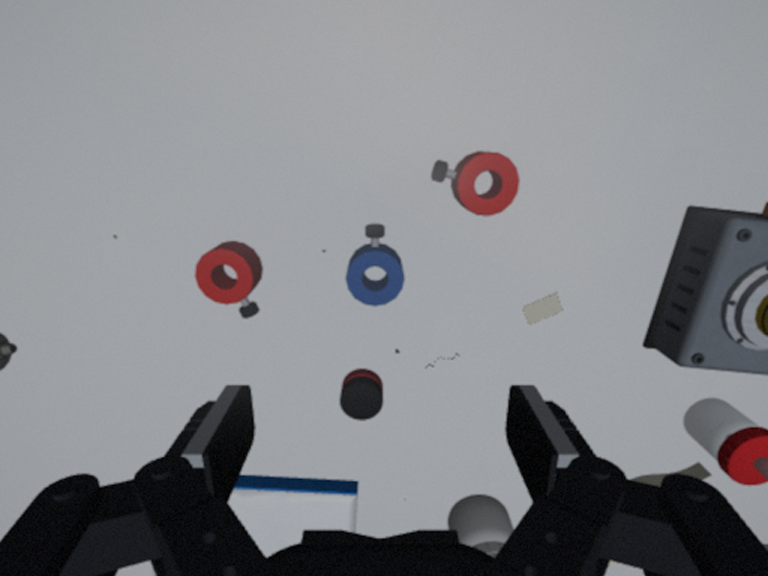

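The wrist view shows the blue collar's top ring centred near (375,277) in the 1.5× image. Its screw points up in the image (towards the robot), and there is free space on both jaw sides.

Run:
```python
from h import *
from scipy.optimize import minimize
f=bot.grab_frame("wrist")
p=np.array(f["pixels"]); b=blue(f)
nn,l,s,c=cv2.connectedComponentsWithStats(b)
i=max([i for i in range(1,nn) if abs(c[i][0]-250)<25 and abs(c[i][1]-180)<30],key=lambda i:s[i,4]); print(s[i],c[i])
m=(l==i)
cs,_=cv2.findContours(m.astype(np.uint8),0,1); hull=cv2.convexHull(max(cs,key=cv2.contourArea))[:,0,:].astype(np.int32)
hm=np.zeros((384*4,512*4),np.uint8)
sil=cv2.fillPoly(np.zeros((384,512),np.uint8),[hull],1)
big=cv2.resize(sil,None,fx=4,fy=4,interpolation=0)
a=np.linspace(0,2*np.pi,60)
def model(x,y):
    pts=np.array([proj(f,(x+.022*np.cos(t),y+.022*np.sin(t),z)) for z in (0.,.03) for t in a])
    hu=cv2.convexHull(((pts+.5)*4).round().astype(np.int32)); im=np.zeros_like(big); cv2.fillPoly(im,[hu],1); return im
cost=lambda v:-( (model(*v)&big).sum()/ (model(*v)|big).sum())
r=minimize(cost,(.543,-.18),method="Nelder-Mead",options=dict(initial_simplex=[(.543,-.18),(.548,-.18),(.543,-.175)],xatol=1e-4)); print(r.x,r.fun)
# screw head: dark
for u in ((250,153.5),): print("screw",onz(f,u,.015))
print(bot.observe()["position"],bot.observe()["tool_rot"])
cv2.imwrite("pics/w1z.png",cv2.resize(p[135:220,210:290],None,fx=7,fy=7,interpolation=cv2.INTER_NEAREST))
```

```text
[228 166  38  37 874] [246.92677346 184.04118993]
[ 0.54703564 -0.18024902] -0.825228806508274
screw [ 0.51296761 -0.17623896  0.015     ]
[ 0.53436368 -0.1725007   0.18166462] [ 3.14125154e+00  1.26538220e-04 -3.14068546e+00]
```

View pics/w1z.png

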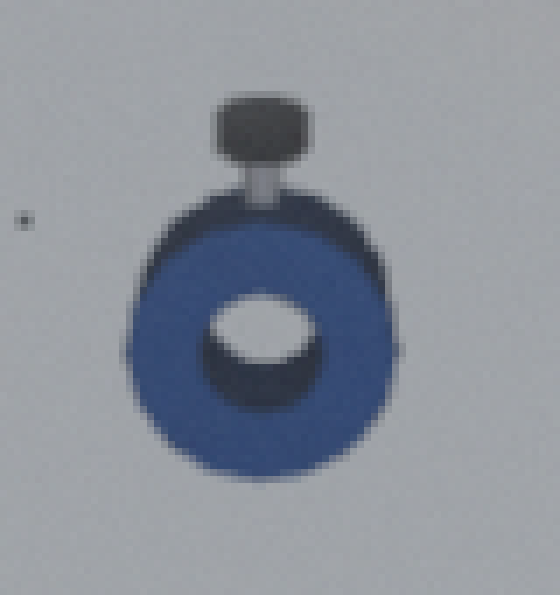

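Run:
```python
from h import *
for k in range(2):
    f=bot.grab_frame("wrist"); o=bot.observe()
    p=np.array(f["pixels"]); h=cv2.cvtColor(p,cv2.COLOR_BGR2HSV)
    b=((h[...,0]>95)&(h[...,0]<130)&(h[...,1]>90)&(h[...,2]>85)).astype(np.uint8)
    nn,l,s,c=cv2.connectedComponentsWithStats(b); i=min(range(1,nn),key=lambda i:np.hypot(*(c[i]-[247,185]))+(s[i,4]<200)*1000)
    cs,_=cv2.findContours((l==i).astype(np.uint8),0,1); e=cv2.fitEllipse(cv2.convexHull(max(cs,key=cv2.contourArea))); print(e)
    C=onz(f,e[0],.03); print("C",C,"width check",np.linalg.norm(onz(f,(e[0][0]+19,e[0][1]),.03)-C)); 
    S=onz(f,(e[0][0]+0.0,153.5),.017); print("S",S)
    print(o["position"],o["tool_rot"][2],o["qd"].round(3),o["clock"])
```

```text
((246.81292724609375, 184.16793823242188), (36.20102310180664, 37.32756423950195), 94.91096496582031)
C [ 0.54486047 -0.17964415  0.03      ] width check 0.021307383506514697
S [ 0.51266427 -0.17970517  0.017     ]
[ 0.5343702  -0.17254355  0.18167265] -3.1406516878334463 [ 0.    -0.001  0.003 -0.001 -0.001 -0.     0.001] 5.9
((246.8521728515625, 184.12449645996094), (36.238956451416016, 37.335289001464844), 90.48466491699219)
C [ 0.54484312 -0.17963158  0.03      ] width check 0.021308009518246077
S [ 0.51269506 -0.17969664  0.017     ]
[ 0.53437093 -0.17261507  0.18167934] -3.1406050022873635 [0.001 0.001 0.002 0.002 0.    0.    0.001] 5.95
```

```bash
python3 -m handwheel '[[-0.42,-0.28,0,0,0,0],[0,0,0.9,0,0,0],[0,0,0.9,0,0,0],[0,0,0.9,0,0,0],[0,0,0.9,0,0,0],[0,0,0.9,0,0,0],[0,0,0,0,0,0]]'
python3 - <<'E'
from h import *
o=bot.observe();print(o["position"],o["tool_rot"])
f=bot.grab_frame("wrist"); save(f,"w2")
E
```

```text
clock: 6.82
position: [0.5444, -0.1804, 0.0679]
tool_rot: [3.141, -0.002, 3.142]
force: [-0.6, 0.9, 0.6]
grip_width: 0.0857
[ 0.54443005 -0.18037488  0.06785681] [ 3.14113448e+00 -2.23314748e-03  3.14157796e+00]
```

View pics/w2.png

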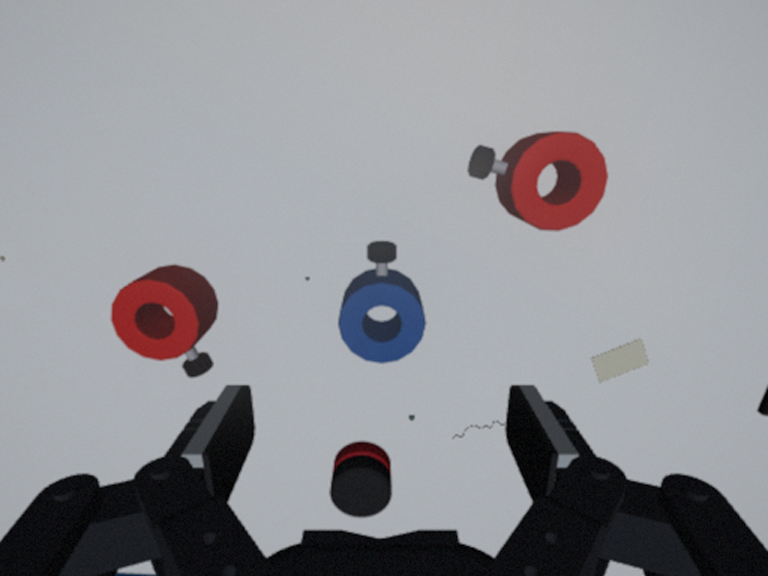

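The collar is centred between the jaws (collar at 382, jaw centre at 380). I'll descend and close now.

```bash
python3 -m handwheel '[[0,0,0.9,0,0,0],[0,0,0.9,0,0,0],[0,0,0.84,0,0,0],[0,0,0,0,0,0]]'
python3 - <<'E'
from h import *
o=bot.observe();print(o["position"],o["tool_rot"],o["force"])
f=bot.grab_frame("wrist"); save(f,"w3")
E
python3 -m handwheel '[[0,0,0,0,0,0],[0,0,0,0,0,0],[0,0,0,0,0,0],[0,0,0,0,0,0]]' 1 70
python3 -m handwheel '[[0,0,0,0,0,0],[0,0,0,0,0,0]]'
python3 - <<'E'
from h import *
f=bot.grab_frame("wrist"); save(f,"w4")
E
```

```text
clock: 7.38
position: [0.5447, -0.1804, 0.003]
tool_rot: [3.141, -0.001, 3.142]
force: [-0.1, -0.2, 1.2]
grip_width: 0.0854
[ 0.54471457 -0.18043056  0.00301306] [ 3.14142003e+00 -8.75718786e-04  3.14153572e+00] [-0.05423196 -0.15269015  1.18571391]
clock: 7.92
position: [0.5464, -0.1816, 0.0055]
tool_rot: [-3.14, 0.004, 3.141]
force: [-4.3, -15.7, 33.0]
grip_width: 0.0123
clock: 8.18
position: [0.5466, -0.1821, 0.005]
tool_rot: [-3.139, 0.004, 3.141]
force: [1.0, -5.7, 20.6]
grip_width: 0.0002
```

View pics/w4.png

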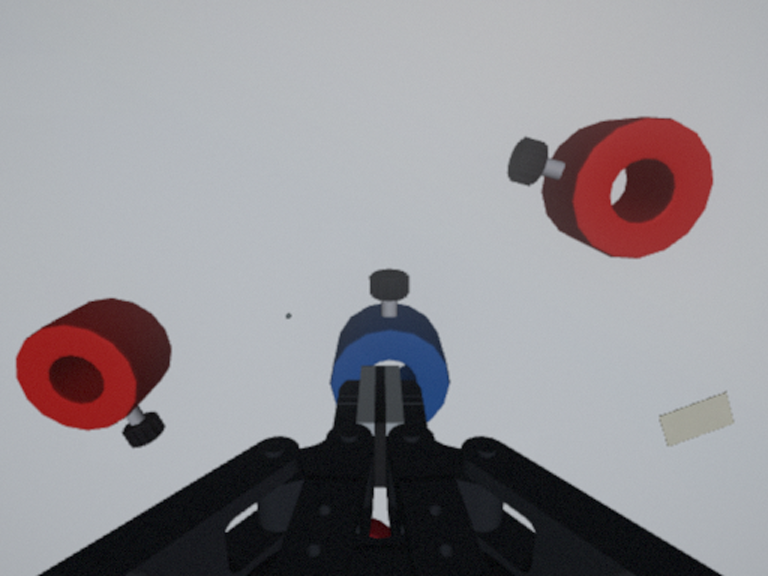

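The jaws shut fully (0.2 mm) with an upward force of about 20 N, so they slid over the collar's top rather than gripping it. I'll check the geometry before doing anything else.

Run:
```python
from h import *
f=bot.grab_frame("wrist"); o=bot.observe(); print(o["position"],o["force"],(-np.asarray(f["R"]).T@f["t"]).round(4),np.asarray(f["R"]).round(3).tolist())
p=o["position"]
print("tcp px*1.5",proj(f,p)*1.5, "grasp",proj(f,p+[0,0,bot.grasp_offset])*1.5)
for z in (0,.03): print(z,[ (proj(f,(x,y,z))*1.5).round(0).tolist() for x,y in ((.545,-.18),(.545,-.158),(.545,-.202),(.523,-.18),(.567,-.18))])
for n in ("scene","top"):
    g=bot.grab_frame(n); save(g,n+"4")
    q=(np.array(g["pixels"])); u,v=proj(g,(.545,-.18,.03)).astype(int); cv2.imwrite(f"pics/{n}4z.png",cv2.resize(q[max(0,v-50):v+40,u-60:u+60],None,fx=6,fy=6,interpolation=2))
```

```text
[ 0.54656095 -0.18210853  0.00496455] [ 0.47859435 -5.39625289 21.00360794] [ 0.4631 -0.1813  0.1731] [[0.002, 1.0, -0.004], [0.945, -0.0, 0.328], [0.328, -0.004, -0.945]]
tcp px*1.5 [379.48720982 353.65122203] grasp [379.29678352 375.80251828]
0 [[384.0, 345.0], [436.0, 345.0], [333.0, 345.0], [385.0, 297.0], [384.0, 390.0]]
0.03 [[385.0, 381.0], [446.0, 381.0], [325.0, 381.0], [385.0, 325.0], [385.0, 432.0]]
```

View pics/w3.png

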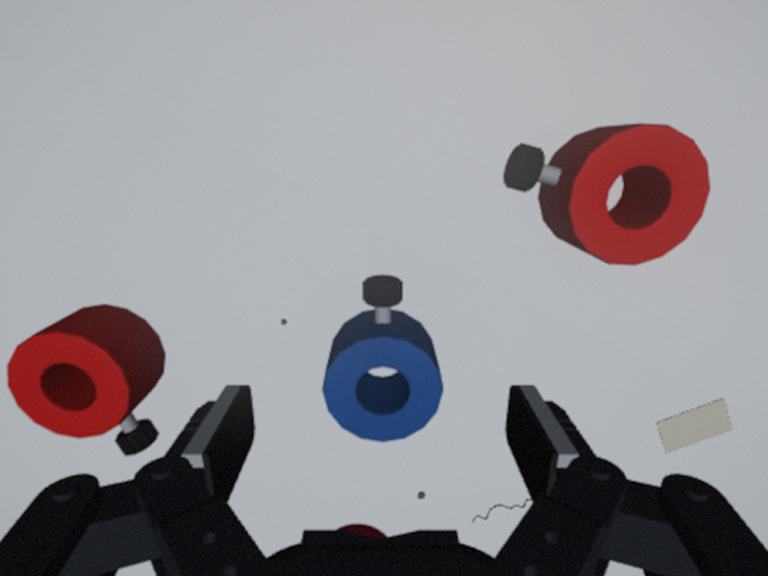

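View pics/scene4z.png

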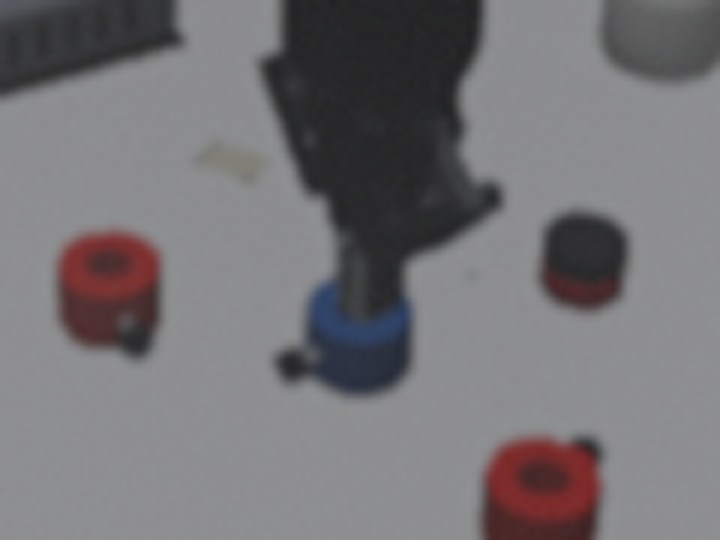

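Two independent checks agree. Pixel geometry in w3 puts the open fingertips about 37 mm above the reported TCP, and the contact (shut tips resting on the 30 mm collar at a TCP z of 5 mm) puts the shut tips about 25 mm above it. So the real fingertips sit about 25 mm short of the reported TCP, and the grasp has to go lower. I'll lift, open and measure again.

```bash
python3 -m handwheel '[[0,0,-0.9,0,0,0],[0,0,-0.5,0,0,0]]' 
python3 -m handwheel '[[0,0,0,0,0,0],[0,0,0,0,0,0],[0,0,0,0,0,0],[0,0,0,0,0,0]]' -1
cat >> h.py <<'E'
def ringfit(f,c0,z,vmin=85):
    p=np.array(f["pixels"]); h=cv2.cvtColor(p,cv2.COLOR_BGR2HSV)
    b=((h[...,0]>95)&(h[...,0]<130)&(h[...,1]>90)&(h[...,2]>vmin)).astype(np.uint8)
    nn,l,s,c=cv2.connectedComponentsWithStats(b); i=max((i for i in range(1,nn) if np.hypot(*(c[i]-c0))<60),key=lambda i:s[i,4])
    cs,_=cv2.findContours((l==i).astype(np.uint8),0,1); e=cv2.fitEllipse(cv2.convexHull(max(cs,key=cv2.contourArea))); return e,onz(f,e[0],z)
E
python3 - <<'E'
from h import *
f=bot.grab_frame("wrist"); o=bot.observe(); save(f,"w5"); print(o["position"],o["tool_rot"],o["force"],o["grip_width"],o["clock"])
print(ringfit(f,proj(f,(.545,-.18,.03)),.03))
E
```

```text
clock: 8.62
position: [0.5451, -0.1805, 0.0392]
tool_rot: [-3.141, 0.001, 3.141]
force: [-0.2, -0.1, -0.2]
grip_width: 0.0
clock: 9.12
position: [0.5445, -0.1803, 0.0377]
tool_rot: [3.141, -0.001, 3.142]
force: [-0.2, -0.8, -0.1]
grip_width: 0.0724
[ 0.54456501 -0.18037587  0.0377696 ] [ 3.14149811e+00 -4.96008229e-04  3.14140843e+00] [-0.22668535  0.63733634  0.25289956] 0.07884052031777872 9.175
(((255.78977966308594, 231.38641357421875), (59.522281646728516, 65.432373046875), 87.88256072998047), array([ 0.54508806, -0.17851521,  0.03      ]))
```

View pics/w5.png

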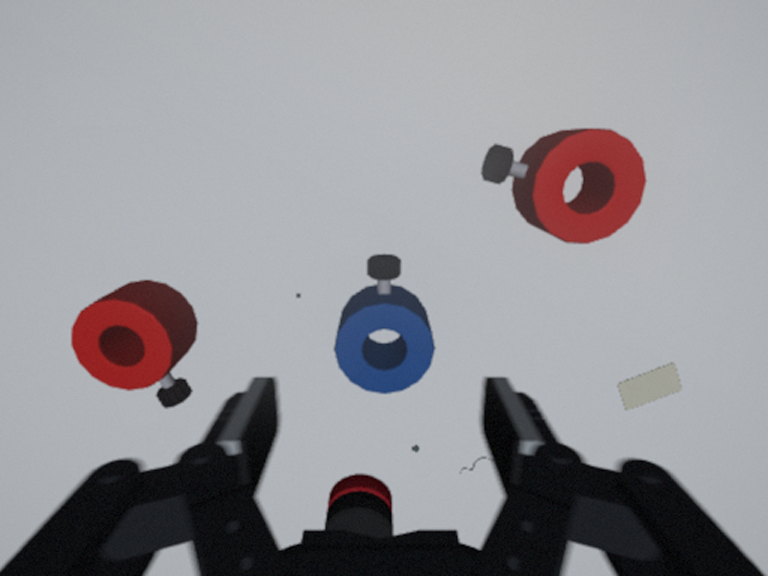

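```bash
python3 -m handwheel '[[0,-0.0,0.8,0,0,0],[0,0.04,0.8,0,0,0],[0,0,0.5,0,0,0],[0,0,0,0,0,0]]' -1
python3 -m handwheel '[[0,0,0.2,0,0,0],[0,0,0.1,0,0,0],[0,0,0,0,0,0]]'
python3 - <<'E'
from h import *
f=bot.grab_frame("wrist"); o=bot.observe(); save(f,"w6"); print(o["position"],o["tool_rot"],o["force"],o["grip_width"],o["clock"])
E
```

```text
clock: 9.68
position: [0.5443, -0.1793, -0.0151]
tool_rot: [3.141, -0.001, 3.141]
force: [0.8, 0.4, 0.2]
grip_width: 0.0854
clock: 10.05
position: [0.5448, -0.1794, -0.0218]
tool_rot: [-3.142, 0.0, 3.141]
force: [0.5, 0.0, -0.7]
grip_width: 0.0853
[ 0.54483916 -0.17944602 -0.02171774] [-3.14149844e+00  2.20053619e-04  3.14147270e+00] [ 0.04961256 -0.34805257  0.01658979] 0.08523004132457886 10.1
```

View pics/w6.png

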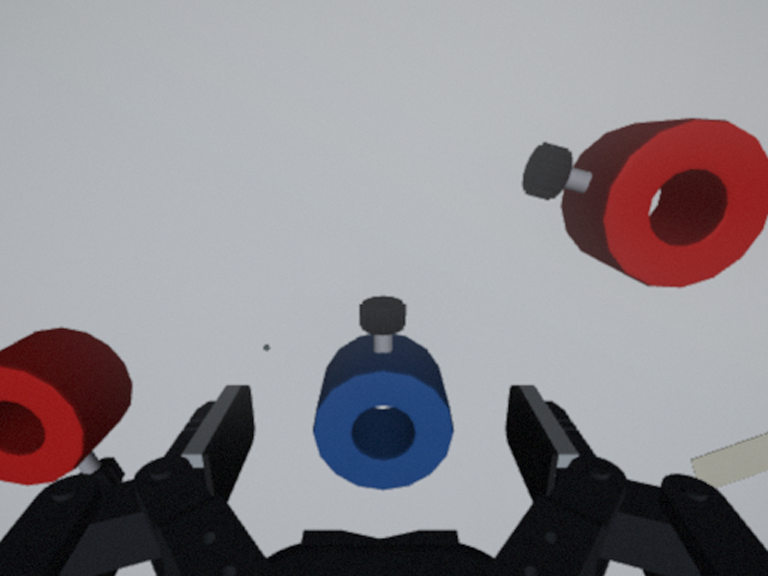

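There is no contact at a TCP z of -0.022, which confirms the offset, and the collar is between the pads. Closing.

```bash
python3 -m handwheel '[[0,0,0,0,0,0],[0,0,0,0,0,0],[0,0,0,0,0,0],[0,0,0,0,0,0]]' 1 70
python3 -m handwheel '[[0,0,0,0,0,0],[0,0,-0.6,0,0,0],[0,0,-0.9,0,0,0],[0,0,-0.9,0,0,0],[0,0,0,0,0,0]]'
python3 - <<'E'
from h import *
f=bot.grab_frame("wrist"); o=bot.observe(); save(f,"w7"); print(o["position"],o["tool_rot"],o["force"],o["grip_width"],o["clock"])
E
```

```text
clock: 10.6
position: [0.5448, -0.1795, -0.0213]
tool_rot: [-3.142, 0.0, 3.141]
force: [-3.5, 0.7, 12.4]
grip_width: 0.0423
clock: 11.22
position: [0.5458, -0.1797, 0.04]
tool_rot: [-3.141, 0.003, 3.141]
force: [0.3, 0.6, -1.5]
grip_width: 0.0422
[ 0.54520844 -0.17943203  0.0389149 ] [-3.14128654e+00  1.48768622e-03 -3.14158989e+00] [-0.57031916 -0.05297075 -1.07574682] 0.042230387991645336 11.275
```

View pics/w7.png

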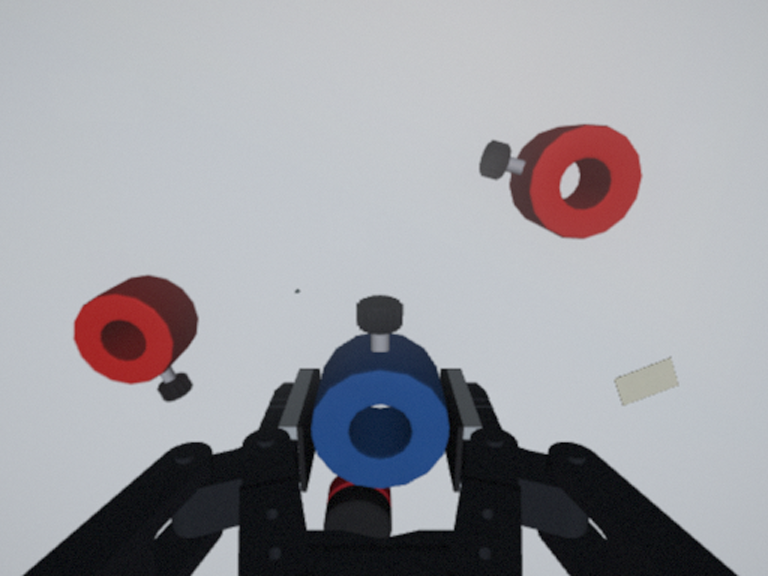

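```bash
python3 -m handwheel '[[0,0,-0.9,0,0,0],[0,0,-0.9,0,0,0],[0,0,-0.9,0,0,0],[-0.1,0.8,-0.9,0,0,0],[-0.1,0.9,0,0,0,0],[-0.1,0.9,0,0,0,0],[-0.1,0.9,0,0,0,0],[-0.1,0.9,0,0,0,0]]'
python3 -m handwheel '[[0,0.9,0,0,0,0],[0,0.9,0,0,0,0],[0,0,0,0,0,0.0175],[0,0,0,0,0,0]]'
python3 - <<'E'
from h import *
f=bot.grab_frame("wrist"); o=bot.observe(); save(f,"w8"); print(o["position"],o["tool_rot"],o["force"],o["grip_width"],o["clock"])
p=o["position"]
print(ringfit(f,proj(f,(p[0],p[1],p[2]+.051)),p[2]+.0513))
E
```

```text
clock: 12.28
position: [0.5569, -0.0686, 0.1273]
tool_rot: [-3.142, -0.001, 3.142]
force: [-0.3, -0.9, -1.1]
grip_width: 0.0427
clock: 12.78
position: [0.5568, -0.0242, 0.1274]
tool_rot: [-3.141, -0.001, 3.032]
force: [-0.2, 0.1, -1.3]
grip_width: 0.0424
[ 0.55693367 -0.02449359  0.12751341] [-3.14109841e+00 -9.33431642e-04  3.03380356e+00] [-0.17113781  0.69463479 -1.32458889] 0.042637072033712954 12.825
(((253.02099609375, 285.0905456542969), (78.75163269042969, 92.21768951416016), 90.28031158447266), array([ 0.55689271, -0.02401792,  0.17881341]))
```

View pics/w8.png

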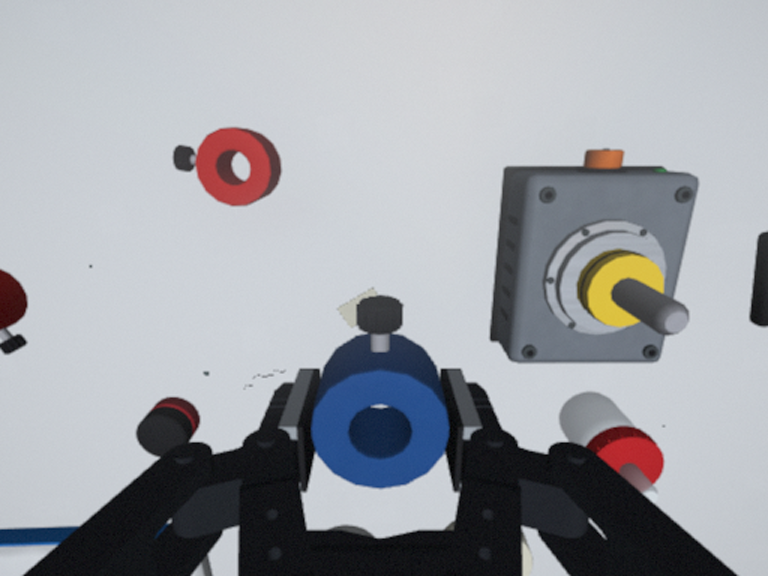

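Run:
```python
from h import *
f=bot.grab_frame("wrist"); o=bot.observe(); p=o["position"]
im=np.array(f["pixels"]); h=cv2.cvtColor(im,cv2.COLOR_BGR2HSV)
b=[onz(f,np.array(u)/1.5,.046)[:2] for u in ((548,195),(684,195),(650,352),(529,352))]
c=np.mean(b,0); print("bolts",np.round(b,4).tolist(),c)
for i,j in ((0,3),(1,2)): d=b[j]-b[i]; print("yaw x",np.arctan2(d[1],d[0]),np.linalg.norm(d))
for i,j in ((1,0),(2,3)): d=b[i]-b[i]; d=b[0 if i==1 else 3]-b[i]; print("yaw y",np.arctan2(d[1],d[0])+np.pi/2,np.linalg.norm(d))
print("tip px guess",onz(f,(675/1.5,320/1.5),.116), "collar scr",onz(f,(380/1.5,315/1.5),p[2]+.0363))
yl=((h[...,0]>18)&(h[...,0]<35)&(h[...,1]>120)).astype(np.uint8)
cs,_=cv2.findContours(yl,0,1); k=max(cs,key=cv2.contourArea); e=cv2.fitEllipse(cv2.convexHull(k)); print(e,onz(f,e[0],.074),onz(f,e[0],.072))
cv2.imwrite("pics/w8z.png",cv2.resize(im[140:250,350:470],None,fx=6,fy=6,interpolation=cv2.INTER_CUBIC))
```

```text
bolts [[0.5107, 0.0737], [0.5188, 0.1479], [0.6134, 0.1376], [0.6054, 0.0632]] [0.56209768 0.10559697]
yaw x -0.10954959967997827 0.0952278689664156
yaw x -0.10826067244293036 0.09516898559173101
yaw y -0.10822790970272189 0.0746598951654257
yaw y -0.10744162775985444 0.07478266196878879
tip px guess [0.56021963 0.104312   0.116     ] collar scr [ 0.52567828 -0.02073677  0.16395018]
((415.3819580078125, 192.5538787841797), (47.4505615234375, 54.016380310058594), 66.53128814697266) [0.55939733 0.10336151 0.074     ] [0.56015926 0.1044281  0.072     ]
```

View pics/w8z.png

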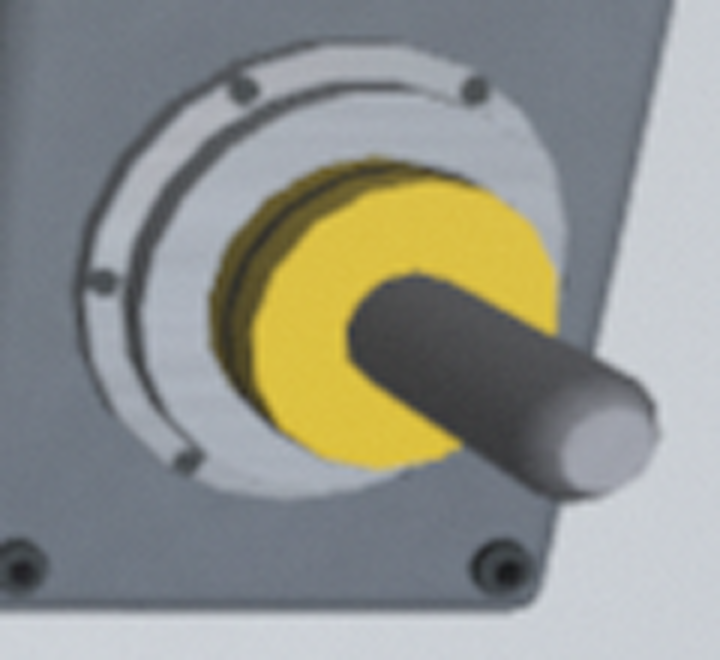

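Run:
```python
from h import *
f=bot.grab_frame("wrist"); o=bot.observe(); p=o["position"]
print(p,o["tool_rot"][2])
T=onz(f,(451.0,214.0),.116);print("tip",T); print("washer",onz(f,(417.0,193.7),.074))
e,C=ringfit(f,proj(f,(p[0],p[1],p[2]+.051)),p[2]+.0513); print("collar",C)
y=o["tool_rot"][2]
d=T[:2]-C[:2]; X=np.array([np.cos(y),np.sin(y)]);Y=np.array([np.sin(y),-np.cos(y)])
print("tool units",d@X/.025,d@Y/.025)
```

```text
[ 0.55705394 -0.02470912  0.12778355] 3.0333522881249357
tip [0.56091031 0.10496611 0.116     ]
washer [0.56063315 0.104631   0.074     ]
collar [ 0.55696518 -0.02440323  0.17908355]
tool units 0.40214459670928365 5.161536955907791
```

```bash
python3 -m handwheel '[[0.1,0.9,0,0,0,0],[0.1,0.9,0,0,0,0],[0.1,0.9,0,0,0,0],[0.1,0.9,0,0,0,0],[0,0.75,0,0,0,0],[0,0,0,0,0,0],[0,0,0,0,0,0]]'
python3 - <<'E'
from h import *
f=bot.grab_frame("wrist"); o=bot.observe(); save(f,"w9"); p=o["position"]; print(p,o["tool_rot"],o["force"],o["clock"])
e,C=ringfit(f,proj(f,(p[0],p[1],p[2]+.051)),p[2]+.0513); print("collar",C, "exp tip",proj(f,(.5608,.1048,.116)))
im=np.array(f["pixels"]); cv2.imwrite("pics/w9z.png",cv2.resize(im[150:260,220:340],None,fx=6,fy=6,interpolation=cv2.INTER_CUBIC))
for n in ("scene","top"): 
    g=bot.grab_frame(n); save(g,n+"9"); q=np.array(g["pixels"]); u,v=proj(g,(.56,.10,.1)).astype(int); cv2.imwrite(f"pics/{n}9z.png",cv2.resize(q[v-50:v+40,u-60:u+60],None,fx=6,fy=6,interpolation=2))
E
```

```text
clock: 13.8
position: [0.5593, 0.0839, 0.128]
tool_rot: [-3.141, -0.0, 3.031]
force: [-0.4, -0.1, -1.6]
grip_width: 0.0423
[0.55928805 0.08379707 0.12806999] [-3.14109233e+00 -4.80106344e-05  3.03075727e+00] [-0.3959996   0.33771124 -1.5322891 ] 13.85
collar [0.55942261 0.08414905 0.17936999] exp tip [284.32170276 226.67879238]
```

View pics/w9z.png

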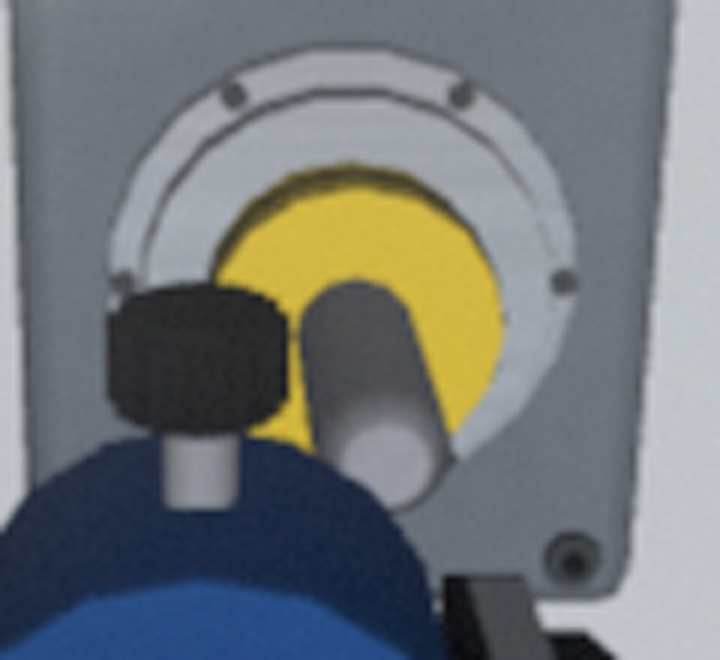

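View pics/scene9z.png

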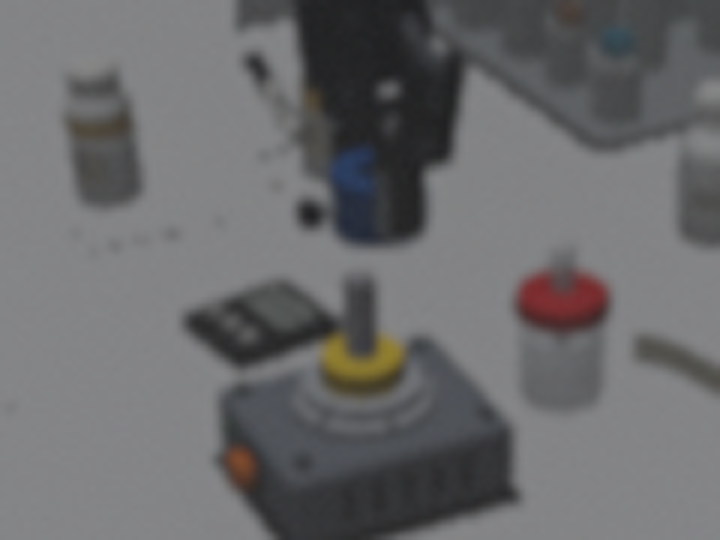

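The tip shows at pixel (284.3, 226.8) against a predicted (284.3, 226.7), so the shaft position is confirmed. The screw is aligned with the drive front. I'll move over it, check, then lower in steps.

```bash
python3 -m handwheel '[[0.036,0.83,0,0,0,0],[0,0,0,0,0,0],[0,0,0.8,0,0,0],[0,0,0,0,0,0]]'
python3 - <<'E'
from h import *
o=bot.observe(); p=o["position"]; print(p,o["tool_rot"],o["force"],o["clock"])
f=bot.grab_frame("wrist"); save(f,"w10"); e,C=ringfit(f,proj(f,(p[0],p[1],p[2]+.051)),p[2]+.0513); print("collar",e,C)
g=bot.grab_frame("scene"); q=np.array(g["pixels"]); u,v=proj(g,(.56,.10,.1)).astype(int); cv2.imwrite("pics/scene10z.png",cv2.resize(q[v-40:v+40,u-50:u+50],None,fx=7,fy=7,interpolation=2))
E
```

```text
clock: 14.45
position: [0.5598, 0.1054, 0.1072]
tool_rot: [-3.141, -0.002, 3.032]
force: [-0.4, -0.3, -1.2]
grip_width: 0.0422
[0.55984993 0.10537934 0.10718293] [-3.14068956e+00 -1.99145399e-03  3.03165962e+00] [-0.44404945 -0.30358253 -1.24423391] 14.45
collar ((253.1153106689453, 285.3085632324219), (78.60426330566406, 92.19485473632812), 90.966796875) [0.56015917 0.10565366 0.15848293]
```

View pics/scene10z.png

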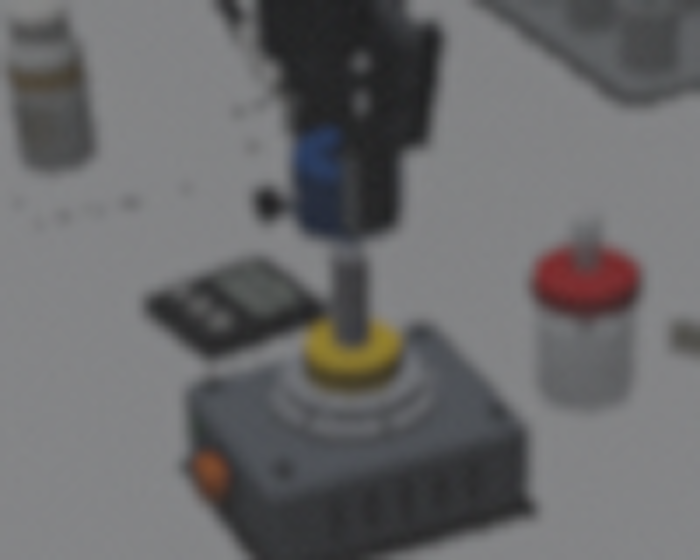

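View pics/w10.png

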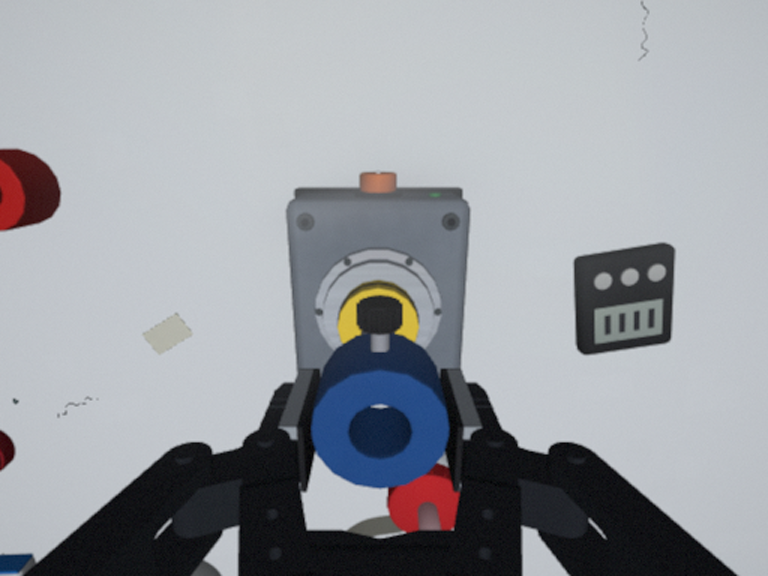

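The view is symmetric: shaft and collar line up in both cameras. I'll apply a 1 mm correction and lower slowly.

```bash
python3 -m handwheel '[[-0.02,-0.03,0.2,0,0,0],[0,0,0.2,0,0,0],[0,0,0.15,0,0,0],[0,0,0,0,0,0]]'
python3 -m handwheel '[[0,0,0.12,0,0,0],[0,0,0.12,0,0,0],[0,0,0.12,0,0,0],[0,0,0,0,0,0]]'
```

```text
clock: 15.05
position: [0.5609, 0.1047, 0.094]
tool_rot: [-3.141, -0.001, 3.032]
force: [0.1, -0.2, -1.7]
grip_width: 0.0422
clock: 15.55
position: [0.5609, 0.1047, 0.0851]
tool_rot: [-3.141, -0.0, 3.032]
force: [0.7, -0.1, -1.6]
grip_width: 0.0424
```

```bash
python3 -m handwheel '[[0,0,0.2,0,0,0],[0,0,0.2,0,0,0],[0,0,0.2,0,0,0],[0,0,0,0,0,0]]'
python3 -m handwheel '[[0,0,0.2,0,0,0],[0,0,0.16,0,0,0],[0,0,0.1,0,0,0],[0,0,0,0,0,0]]'
```

```text
clock: 16.05
position: [0.5609, 0.1046, 0.0699]
tool_rot: [-3.141, -0.001, 3.031]
force: [0.8, -0.4, -2.2]
grip_width: 0.0425
clock: 16.55
position: [0.561, 0.1047, 0.0586]
tool_rot: [-3.141, -0.0, 3.031]
force: [-1.8, -0.6, -2.6]
grip_width: 0.0423
```

Run:
```python
from h import *
g=bot.grab_frame("scene"); q=np.array(g["pixels"]); u,v=proj(g,(.56,.10,.1)).astype(int); cv2.imwrite("pics/scene11z.png",cv2.resize(q[v-40:v+40,u-50:u+50],None,fx=7,fy=7,interpolation=2)); print(bot.observe()["force"],bot.observe()["position"])
```

```text
[-0.53052551  0.13994123 -2.74079189] [0.56100529 0.10467776 0.05874639]
```

View pics/scene11z.png

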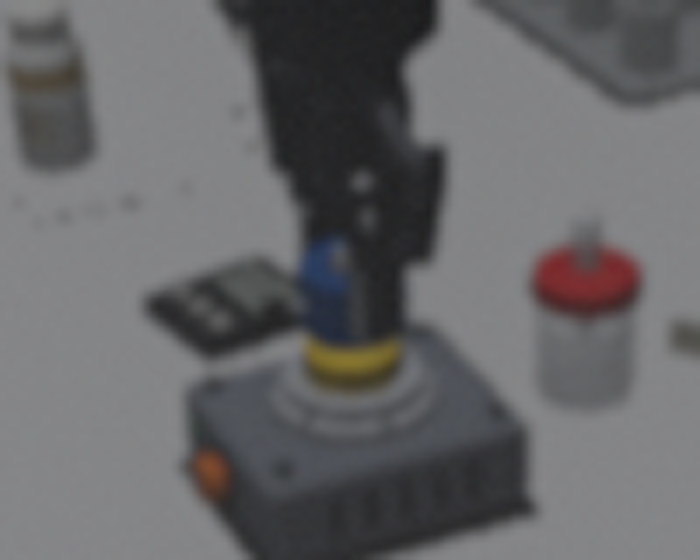

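The collar is threaded and sits just above the washer. Now I'll press in small steps, reading the force each time.

```bash
python3 -m handwheel '[[0,0,0.12,0,0,0],[0,0,0.1,0,0,0],[0,0,0,0,0,0],[0,0,0,0,0,0]]'
python3 -m handwheel '[[0,0,0.06,0,0,0],[0,0,0.06,0,0,0],[0,0,0,0,0,0],[0,0,0,0,0,0]]'
```

```text
clock: 17.1
position: [0.561, 0.1047, 0.0533]
tool_rot: [-3.142, -0.0, 3.031]
force: [-2.0, -0.7, -1.3]
grip_width: 0.0424
clock: 17.6
position: [0.561, 0.1047, 0.0504]
tool_rot: [-3.142, -0.0, 3.032]
force: [-2.7, 0.1, 2.9]
grip_width: 0.0423
```

```bash
python3 -m handwheel '[[0,0,0.05,0,0,0],[0,0,0.05,0,0,0],[0,0,0.03,0,0,0],[0,0,0,0,0,0],[0,0,0,0,0,0]]'
python3 - <<'E'
from h import *
F=[]
for k in range(6):
    f=bot.grab_frame("wrist"); F.append(bot.observe()["force"])
print(np.mean(F,0),bot.observe()["position"],bot.observe()["tool_rot"])
p=bot.observe()["position"]; e,C=ringfit(f,proj(f,(p[0],p[1],p[2]+.051)),p[2]+.0513); print(e,C); save(f,"w12")
g=bot.grab_frame("scene"); q=np.array(g["pixels"]); u,v=proj(g,(.56,.10,.08)).astype(int); cv2.imwrite("pics/scene12z.png",cv2.resize(q[v-28:v+28,u-35:u+35],None,fx=10,fy=10,interpolation=2))
E
```

```text
clock: 18.23
position: [0.5611, 0.1047, 0.0473]
tool_rot: [3.142, 0.0, 3.031]
force: [-4.1, -0.6, 7.9]
grip_width: 0.0425
[-4.64321841 -0.47873646  7.77223679] [0.56107502 0.10470917 0.04728829] [3.14154225e+00 6.24488994e-05 3.03149296e+00]
((252.95303344726562, 285.2574768066406), (78.76856994628906, 92.45236206054688), 91.2738037109375) [0.56124727 0.10487313 0.09858829]
```

View pics/scene12z.png

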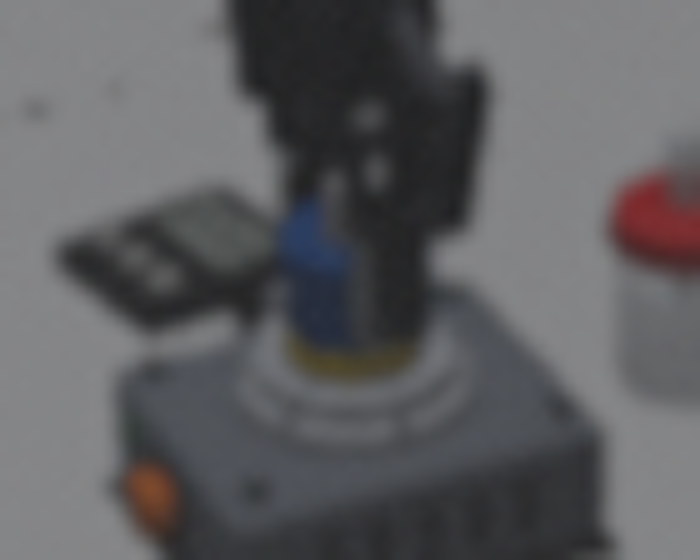

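View pics/w12.png

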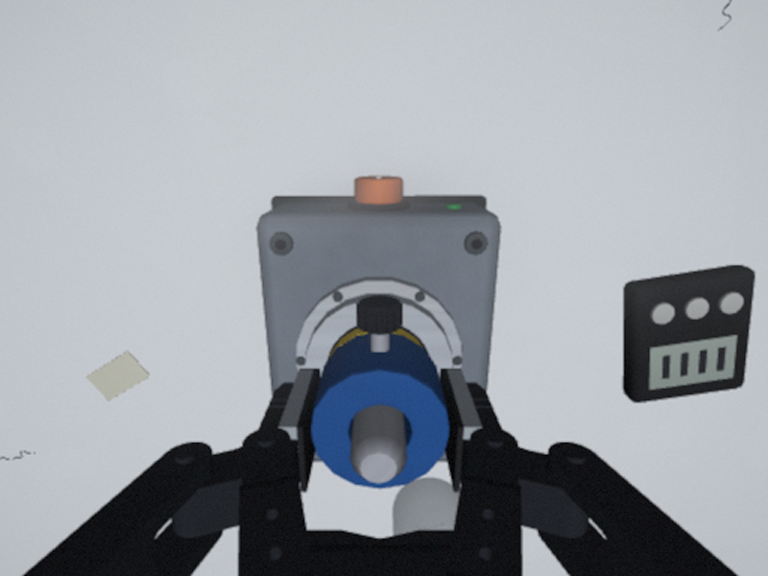

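The collar sits on the washer, which is about half pressed: 7.8 N reading plus about 1.6 N of collar weight. A -4.6 N side force shows the bore touching the shaft, so I'll ease about 1.2 mm towards -x and top up the push slightly.

```bash
python3 -m handwheel '[[0.025,0,0.01,0,0,0],[0.025,0,0.01,0,0,0],[0,0,0,0,0,0],[0,0,0,0,0,0],[0,0,0,0,0,0]]'
python3 - <<'E'
from h import *
F=[]
for k in range(6):
    f=bot.grab_frame("wrist"); F.append(bot.observe()["force"])
print(np.mean(F,0),bot.observe()["position"],bot.observe()["tool_rot"],bot.observe()["clock"])
E
```

```text
clock: 19.2
position: [0.5611, 0.1047, 0.0472]
tool_rot: [3.141, 0.002, 3.031]
force: [0.4, -0.3, 7.5]
grip_width: 0.0425
[ 1.0546875  -1.15924659  7.28663855] [0.5610613  0.10474546 0.04716269] [3.14113743e+00 2.40537801e-03 3.03127501e+00] 19.5
```

```bash
python3 -m handwheel '[[0,0,0,0,0,0],[0,0,0,0,0,0],[0,0,0,0,0,0],[0,0,0,0,0,0],[0,0,0,0,0,0],[0,0,0,0,0,0],[0,0,0,0,0,0],[0,0,0,0,0,0]]'
python3 -m handwheel '[[0,0,0,0,0,0],[0,0,0,0,0,0],[0,0,0,0,0,0],[0,0,0,0,0,0],[0,0,0,0,0,0],[0,0,0,0,0,0],[0,0,0,0,0,0],[0,0,0,0,0,0]]'
python3 -m handwheel '[[0,0,0,0,0,0],[0,0,0,0,0,0],[0,0,0,0,0,0],[0,0,0,0,0,0]]'
python3 - <<'E'
from h import *
F=[]
for k in range(4):
    f=bot.grab_frame("wrist"); F.append(bot.observe()["force"])
o=bot.observe(); p=o["position"]; print(np.mean(F,0),p,o["tool_rot"],o["qd"].round(3),o["grip_width"],o["clock"])
print(ringfit(f,proj(f,(p[0],p[1],p[2]+.051)),p[2]+.0513)); save(f,"w13")
print("tip obs->", onz(f,(379/1.5,463/1.5),.116))
for n in ("top","scene"):
    g=bot.grab_frame(n)
    for th in ("specimen_jar","lab_timer","jar_red"):
        r=bot.trace(g,th)[:1]
        if r: print(n,th,round(r[0]["score"],2),np.round(r[0]["point"],1))
q=np.array(g["pixels"]); u,v=proj(g,(.56,.10,.08)).astype(int); cv2.imwrite("pics/scene13z.png",cv2.resize(q[v-28:v+28,u-35:u+35],None,fx=10,fy=10,interpolation=2))
E
```

```text
clock: 20.5
position: [0.5611, 0.1047, 0.0472]
tool_rot: [3.141, 0.002, 3.031]
force: [1.5, -1.8, 7.0]
grip_width: 0.0423
clock: 21.5
position: [0.5611, 0.1047, 0.0472]
tool_rot: [3.141, 0.002, 3.031]
force: [1.2, -1.9, 7.9]
grip_width: 0.0422
clock: 22.0
position: [0.561, 0.1048, 0.0472]
tool_rot: [3.141, 0.002, 3.031]
force: [0.7, -1.5, 7.9]
grip_width: 0.0422
[ 1.05245973 -1.26531835  8.04035498] [0.56104981 0.10473366 0.04717357] [3.14113878e+00 2.40437338e-03 3.03124054e+00] [ 0.001  0.001 -0.001  0.002  0.     0.     0.   ] 0.042866441238136314 22.2
(((252.99668884277344, 285.48468017578125), (78.78836059570312, 92.3720703125), 89.93206787109375), array([0.5612245 , 0.10489229, 0.09847357]))
tip obs-> [0.55983829 0.10493177 0.116     ]
top lab_timer 0.55 [149.6 196. ]
top jar_red 0.45 [314.  174.2]
scene specimen_jar 0.87 [274.4 176.9]
scene lab_timer 0.63 [229.8 172. ]
scene jar_red 0.77 [336.8 237.7]
```

View pics/w13.png

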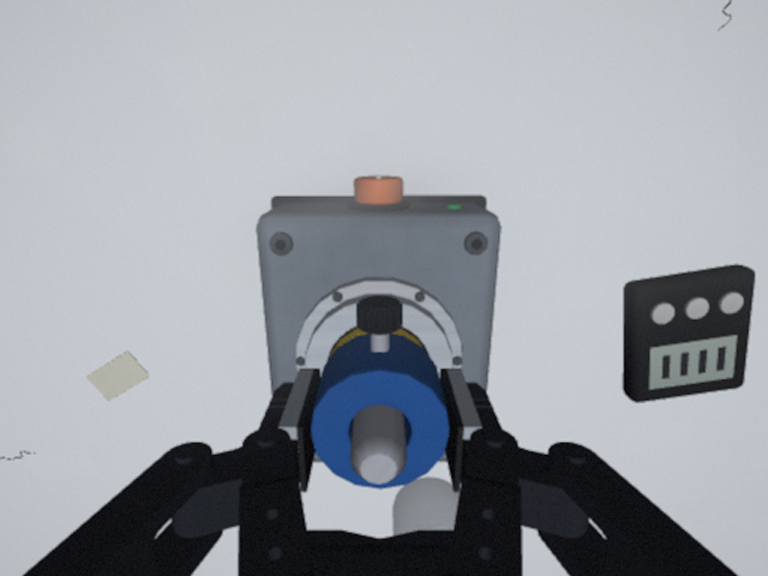

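View pics/scene13z.png

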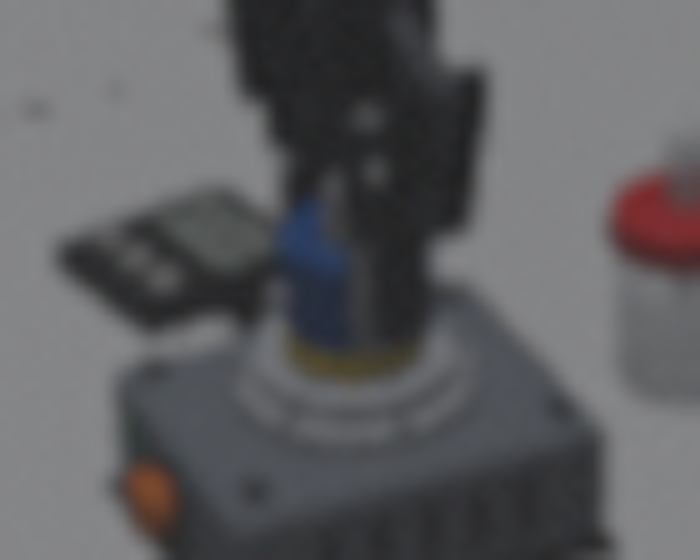

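Run:
```python
from h import *
print(bot.job_done()); o=bot.observe(); print(o["force"],o["position"],o["clock"])
```

```text
the job is handed in; nothing more can be done
None
the job is handed in; nothing more can be done
```

The blue collar is on the shaft with its thumbscrew facing the orange knob. I pressed it down on the washer, held it there for about 3 s, and handed in at about 22 s with the arm still gripping and pressing. No verdict was reported.

**Push:** the last reading was a steady 8.0 N upward. Adding the collar's weight of about 1.6 N puts the push on the washer near 9.6 N. The collar's height puts the washer about 5.5 mm down, and in the scene view it looks about half pressed. The black line itself was too coarse to read in the picture.

**Position:**
- The tool is upright to within 0.003 rad.
- The thumbscrew is within about 0.01 rad of the drive's front.
- The collar is about 1.5 mm from the shaft's axis.
- All joint speeds were near zero at the last check.

**Bystanders:** in the scene camera all three are within about 2 px of where they started. The top camera no longer found the specimen jar, and it placed the timer about 5 px from its first reading. The arm was near both in that view, and the timer looks unmoved in the other pictures.

**What went wrong or disagreed:**
- The first grasp failed: the fingers slid over the collar and shut on top of it with up to 33 N. The real fingertips sit about 25 mm short of the reported TCP, so I gripped again lower, and that held.
- The collar touched the shaft sideways with about 4.6 N when first pressed. A small sideways correction brought this down to about 1.6 N, but the measured position did not change with it.

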